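Fetch the spare vial from behind the mist bottle

TASK

The last spare amber vial stands hidden behind the mist bottle in the blue stand. Move the bottle out of the way, stand the vial upright in the steel tray, then put the bottle back upright on the stand's front place where it stood, and turn the stand's sign half a turn so that its orange face shows to the front in place of the green one. Keep bottle and vial upright all the time and leave everything else undisturbed.

Things in the scene. Friction and masses are not known exactly. Their poses are not given: they have to be found in the camera images.
- spare_stand: fixed blue stand; origin under the centre of its bay, -x end is its front. Bay floor 6 mm high, 112 mm long (x) over its 5 mm end walls, lane 52 mm wide (y) between side rails 14 mm high; front lip 11 mm, back wall 34 mm high (heights above worktop). A low arm 30 mm wide, 6 mm high runs to -y; at its end, stand (0, -125 mm), is the sign's post
- front_place (a point): centre of the bay's front place, on the bay floor, marked by a thin white circle of 39 mm; axes as the stand's. 48 mm in front of back_place
- back_place (a point): centre of the bay's back place, on the bay floor, marked by a thin white circle of 21 mm
- mist_bottle: white slim bottle, loose, upright; origin at the centre of its underside, z up. Body 36 mm diameter to 110 mm height, cap 25 mm diameter from there to 138 mm. 0.08 to 0.17 kg. Starts within 5 mm of front_place. The worktop in front of the bay, between the tray on one side and the tape roll on the other (round x = 0.43, y = 0.06 m), is free
- amber_vial: amber vial with grey cap, loose, upright, in the bay behind the bottle; origin at the centre of its underside. Body 17 mm diameter to 37 mm, cap 14 mm diameter to 44 mm height. About 11 g. Starts within 6 mm of back_place
- tray: fixed flat steel tray 140 mm (its x) by 100 mm (its y), walls 12 mm high and 3 mm thick, inner floor about 3 mm above the worktop; origin under its centre. Tweezers lie in it lengthwise (along x) at y about -36 mm, 9 mm high and 12 mm wide; the rest of it is empty
- stock_sign (a joint): angle of the sign about its vertical post, rad, growing anticlockwise seen from above; 0: green face to the stand's front (-x); +3.14 or -3.14: orange to the front, with end stops at both (turn it either way). Light friction (0.02 N m); stays where it is left. Starts at -0.3 to 0.3
- sign_mid (a point): centre of the sign plate, on its turning axis, 79 mm above the worktop; it turns with the sign. Plate 64 mm wide, 50 mm high (from 54 to 104 mm above the worktop), 5 mm thick; at joint value 0 its width lies along the stand's y
- tweezers: steel tweezers lying in the tray, 123 x 12 x 9 mm; bystander
- tape_roll: roll of paper tape lying flat, 72 mm diameter, 24 mm high; bystander
- blue_vial: blue vial, 18 mm diameter, 44 mm high, behind the stand; bystander
- pink_vial: pink vial, same size, behind the stand; bystander
- black_electrode: black disc electrode with a stem, 55 mm diameter, 46 mm high; bystander
- grey_electrode: grey disc electrode with a stem, 45 mm diameter, 46 mm high; bystander
- timer: white square timer with a blue knob, 62 x 62 x 36 mm; bystander
Mind the look-alikes: they are no part of the job. Of the things like the mist_bottle, leave any that is red or yellow; of the rest the smaller one is meant.

How it is judged:
On the way, in this order (a step that is already met when the one before it is completed fails the run):
1. the bottle is out of the bay while the vial is still in it (horizontal distance between mist_bottle and front_place above 0.07 m and horizontal distance between amber_vial and back_place below 0.02 m and z of amber_vial in the frame of back_place below 0.01 m), for 0.2 s.
2. the amber vial stands upright in the tray (x of amber_vial in the frame of tray between -0.066 and 0.066 m and y of amber_vial in the frame of tray between -0.046 and 0.046 m and z of amber_vial in the frame of tray below 0.01 m and angle between amber_vial's own z axis and vertical below 0.15 rad and linear speed of amber_vial below 0.03 m/s), for 0.3 s.
At the end, for the whole second after the job is handed in: amber vial upright (0.15 rad) on the tray floor; mist bottle upright (0.1 rad) on the bay floor, within 18 mm along and 12 mm across of the front place; sign within 0.34 rad of half a turn, orange to the front; all at rest (all of step 2 and x of mist_bottle in the frame of front_place between -0.018 and 0.018 m and y of mist_bottle in the frame of front_place between -0.012 and 0.012 m and z of mist_bottle in the frame of front_place below 0.005 m and angle between mist_bottle's own z axis and vertical below 0.1 rad and linear speed of mist_bottle below 0.03 m/s and (value of joint stock_sign above 2.8 rad or value of joint stock_sign below -2.8 rad) and angular speed of each of mist_bottle, amber_vial below 0.2 rad/s and velocity of joint stock_sign between -0.1 and 0.1 rad/s); the robot touches nothing.
It fails at once if the bottle or the vial is tipped by more than 0.7 rad (angle between any of mist_bottle, amber_vial's own z axis and vertical above 0.7 rad).
It fails at once if a bystander (the other vials, tape roll, electrodes, timer, tweezers) is moved by more than 30 mm (distance of any of blue_vial, pink_vial, tape_roll, black_electrode, grey_electrode, timer, tweezers from where it was at the start of the episode above 0.03 m).
It also fails if it takes over 72 s, if anything falls off the work surface, if the arm or the gripper's body presses on something with over 40 N, if the wrist force passes 120 N, or if a joint passes its speed limit or range.

ROBOT

A 6-joint arm with a two-finger parallel gripper is mounted at the origin on a cart in front of the work surface, level with it; the furniture and walls round the work are solid. World frame = base frame: x ahead of the robot, y to its left, z up, the work surface at z = 0. Lengths are in m, angles in rad, forces in N, time in s.
With the tool pointing down it reaches from about 0.325 to 0.9 m from the base axis. Payload 3.5 kg.
Tool frame: the origin (TCP) lies on the front face of the gripper's body, between the roots of the fingers; the fingertips stand 73 mm ahead of it and the grasp point (between the pads) lies 54 mm ahead of it (r.tcp_to_tips is the distance from the TCP to the fingertips, in m); z points along the fingers, y is the line along which they close (so a half turn about z gives the same grasp; the last joint's range is limited). The gripper opens to 85 mm and grips with 20 to 120 N. Pads are 22 mm wide; open, the fingers measure 114 mm over their backs; the gripper's body (76 mm by 85 mm) begins 54 mm behind the grasp point. The pads swing forward as they close: fully open they stand 13 mm farther back than shut.
Start: joints at [1.24, 0.276, -0.026, 1.268, 0, 1.467], TCP at [0.141, 0.609, 0.304] pointing down, gripper open.
Joint ranges: [-3.12, 3.12], [-0.85, 1.88], [-1.08, 1.24], [-1.95, 2.15], [-1.57, 1.53], [-3.14, 3.14]. Speed limits (rad/s): [2.57, 2.57, 3.14, 3.14, 3.14, 3.14].

INTERFACE

Orientations are given as a unit quaternion [w, x, y, z].
In Python, from plant import r, camera, camera_model, find_in, place_of gives the robot as it stands.
- The arm moves only by the tool step_arm, never from a script. Its argument "targets" is a list of rows, each a list of 3 entries, a list of its own where there are three numbers: the shift along the tool's x, y, z normalised to -1 to 1, where 1 is 200 mm, then the turn, a rotation vector about the tool's x, y, z normalised to -1 to 1, where 1 is 1.5 rad, then the closure, from 0 (fully open) to 1 (shut). In form: [[[x, y, z], [wx, wy, wz], hand], ...]. A call has 1 to 20 rows; each row is the pose to reach, as a shift and turn from the pose commanded when the call began, along the tool's axes at that moment; what a row does not reach only later rows make up. A row lasts 1/10 s, in which the tool goes at most 50 mm and 8.59 degrees, less where a joint would pass 70% of its speed; a pose out of reach is approached as far as the arm can. A call with a number of a shift or a turn outside -1 to 1 is refused whole. A call with a gripper value outside its range is refused whole. The fingers move at their own pace and stop on an object; the grip force is fixed at half the most. Time passes only in rows, so rows that repeat a pose let the fingers close. It gives the time, the measured TCP pose, the force, the opening and the grip force at its end, in the units of the state.
- r.get_state(): the state, without advancing time (a new reading comes with each control period).
- camera(name): name is "side" or "top" or "wrist"; returns (picture, depth): 400x640x3 uint8, red, green, blue; 400x640 float32, m along the optical axis (not along the pixel's ray), 0 where there is no reading.
- camera_model(name): a dict with "K" (3x3 intrinsics, pixels), "T" (4x4, takes a point from camera to world coordinates); the wrist camera has in their place "mount" (4x4, takes a point from camera to tool coordinates, whose origin is the TCP and whose axes are the flange's). Camera axes: x right, y down, z forward; pixel columns grow to the right and rows downward; lengths in m; the calibration is good to about 2 mm. A picture is of the moment at which its call begins: read the wrist's pose just before it. camera_model takes no time and is no camera call.
- r.finish_job(): hands the job in; it is judged then, once.
Trained networks look in the newest picture that a camera, given by its name, has taken for a name from the list of things; names that differ only in an ending like _2 or _b are one class to them, and where a whole thing is asked for, a point or a joint stands for the part that bears it (a point fixed in the world has none). Each returns a list of dicts, best first, with "confidence" (0 to 1); they miss things now and then, are a little off and sometimes report something else, mostly with a low value. They report only what shows in the picture. A call takes as long as a camera call. They do not tell look-alikes from the thing itself.
- find_in(label, camera): "bbox" ([centre column, centre row, width, height] in pixels, round what is visible of it).
- place_of(label, camera): "position" ([column, row] in pixels: a listed point, or the origin of a listed thing).
The state is a dict: "time": time; "joint_positions": joint angles; "joint_velocities": joint speeds; "joint_efforts": joint torques, N m; "tcp_pos": TCP position; "orientation": TCP orientation; "wrist_force": force on the tool from outside, world axes, zero at the start; "torque": the same for the moment, N m; "finger_gap": opening from 0.0 (shut) to 1.0 (fully open); "grasp_force": force on a finger pad.
Only numpy, scipy, OpenCV 4.12 (cv2) and the standard library are available. Lean on these libraries where they do the work, as an engineer would, in place of code of your own. Each camera call takes 0.05 s, during which the arm holds its last target. There are 200 camera calls.

## Working session

There is one attempt and no reset: what is moved stays moved. The work goes in short steps, Python scripts to look and compute and a tool call to move; the robot and the scene stay as the last step left them, time stands still between calls to the robot, and variables do not carry over. Pictures are saved under pics/ and viewed, at most 10 in all, crops included, and the job is handed in when it is done.

Besides the shell and the picture viewer there is one more tool, called after ">>>" as a command line: name --argument value ..., lists and objects as JSON in quotes. step_arm: Moves the arm, as the interface text tells. Its arguments: {"type":"object","properties":{"targets":{"type":"array","items":{"type":"array"}}},"required":["targets"]}

```bash
mkdir -p pics; ls; cat > h.py <<'E'
import numpy as np, cv2
from plant import r, camera, camera_model, find_in, place_of
from scipy.spatial.transform import Rotation as R
def T_of(name, st=None):
    m=camera_model(name)
    if 'T' in m: return np.array(m['K']),np.array(m['T'])
    st=st or r.get_state(); q=st['orientation']
    T=np.eye(4); T[:3,:3]=R.from_quat([q[1],q[2],q[3],q[0]]).as_matrix(); T[:3,3]=st['tcp_pos']
    return np.array(m['K']),T@np.array(m['mount'])
def snap(name,fn=None):
    st=r.get_state(); im,d=camera(name); K,T=T_of(name,st)
    if fn: cv2.imwrite(fn,im[:,:,::-1])
    return im,d,K,T
def onplane(px,z,K,T):
    v=T[:3,:3]@np.linalg.solve(K,[px[0],px[1],1]); o=T[:3,3]
    return o+v*(z-o[2])/v[2]
def cloud(d,K,T):
    v,u=np.indices(d.shape); p=np.stack([(u-K[0,2])/K[0,0]*d,(v-K[1,2])/K[1,1]*d,d],-1)
    P=p@T[:3,:3].T+T[:3,3]; P[d==0]=np.nan; return P
def tri(a,b):  # (px,K,T) x2
    A=[];y=[]
    for px,K,T in (a,b):
        v=T[:3,:3]@np.linalg.solve(K,[px[0],px[1],1]); v/=np.linalg.norm(v); M=np.eye(3)-np.outer(v,v); A.append(M); y.append(M@T[:3,3])
    return np.linalg.lstsq(np.vstack(A),np.hstack(y),rcond=None)[0]
E
python3 - <<'E'
from h import *
for c in ('top','side'):
    im,d,K,T=snap(c,f'pics/{c}0.png'); print(c,T.round(3).tolist(),K[0,0])
    for l in ['spare_stand','mist_bottle','amber_vial','tray','stock_sign','front_place','back_place','sign_mid','tape_roll']:
        try: print(l,[(np.round(x['position']).tolist(),round(x['confidence'],2),onplane(x['position'],0,K,T).round(3)[:2].tolist()) for x in place_of(l,c)[:3]])
        except Exception as e: print(l,e)
print(r.get_state()['time'])
E
```

```text
pics
top [[-0.013, -0.998, 0.06, 0.454], [-1.0, 0.013, 0.003, 0.08], [-0.004, -0.06, -0.998, 1.056], [0.0, 0.0, 0.0, 1.0]] 420.6538422938274
spare_stand [([343.0, 175.0], 0.58, [0.576, 0.012])]
mist_bottle [([417.0, 149.0], 0.79, [0.639, -0.176]), ([303.0, 204.0], 0.74, [0.503, 0.113]), ([309.0, 259.0], 0.7, [0.366, 0.1])]
amber_vial [([347.0, 168.0], 0.36, [0.594, 0.002]), ([345.0, 175.0], 0.33, [0.576, 0.006])]
tray [([392.0, 241.0], 0.74, [0.408, -0.107])]
stock_sign it knows: amber_vial, back_place, black_electrode, blue_vial, front_place, grey_electrode, mist_bottle, pink_vial, sign_mid, spare_stand, tape_roll, timer, tray, tweezers
front_place [([343.0, 181.0], 0.69, [0.561, 0.012]), ([225.0, 188.0], 0.39, [0.548, 0.31])]
back_place [([392.0, 241.0], 0.71, [0.408, -0.109]), ([348.0, 165.0], 0.62, [0.602, -0.0])]
sign_mid [([400.0, 178.0], 0.41, [0.566, -0.132])]
tape_roll [([261.0, 234.0], 0.85, [0.429, 0.22])]
side [[0.846, -0.164, 0.508, 0.068], [-0.533, -0.291, 0.794, -0.615], [0.018, -0.943, -0.334, 0.385], [0.0, 0.0, 0.0, 1.0]] 414.86363220499675
spare_stand [([360.0, 245.0], 0.62, [0.583, 0.015])]
mist_bottle [([246.0, 253.0], 0.89, [0.358, 0.102]), ([299.0, 230.0], 0.64, [0.512, 0.15]), ([444.0, 275.0], 0.61, [0.643, -0.166])]
amber_vial [([371.0, 242.0], 0.49, [0.612, 0.013])]
tray [([320.0, 294.0], 0.67, [0.407, -0.104])]
stock_sign it knows: amber_vial, back_place, black_electrode, blue_vial, front_place, grey_electrode, mist_bottle, pink_vial, sign_mid, spare_stand, tape_roll, timer, tray, tweezers
front_place [([412.0, 247.0], 0.73, [0.675, -0.049]), ([350.0, 245.0], 0.67, [0.566, 0.025])]
back_place [([368.0, 242.0], 0.98, [0.608, 0.017])]
sign_mid [([395.0, 233.0], 0.78, [0.696, 0.025])]
tape_roll [([250.0, 226.0], 0.62, [0.424, 0.229])]
0.9
```

View pics/top0.png

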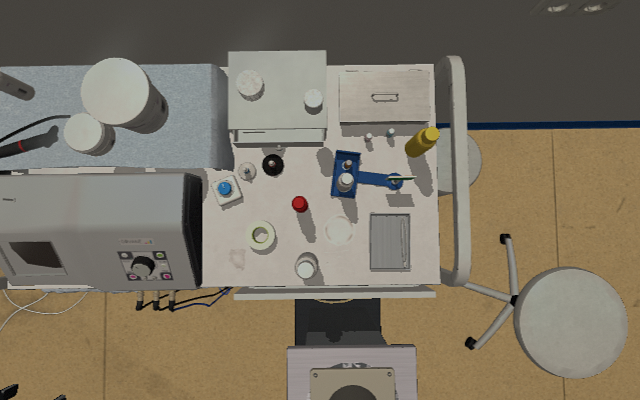

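View pics/side0.png

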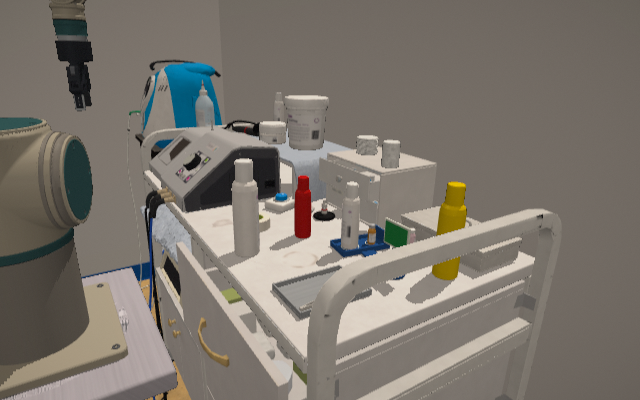

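Look-alikes at top-view pixels: white (346,182) in the blue stand, larger white (306,267), red (300,204) and yellow (422,142). The smaller white one in the stand fits the description. I'll confirm it in a crop and get coarse geometry.

```bash
python3 - <<'E'
from h import *
im=cv2.imread('pics/side0.png'); 
cv2.imwrite('pics/crop1.png',cv2.resize(im[140:300,220:480],None,fx=3,fy=3,interpolation=cv2.INTER_CUBIC)[:600,:800])
im,d,K,T=snap('top'); P=cloud(d,K,T)
hsv=cv2.cvtColor(im,cv2.COLOR_RGB2HSV)
m=(hsv[...,0]>100)&(hsv[...,0]<125)&(hsv[...,1]>150)&(P[...,0]>0.45)&(P[...,0]<.7)&(P[...,1]>-.2)&(P[...,1]<.1)&(P[...,2]>-.01)&(P[...,2]<.05)
b=P[m]; bay=b[b[:,1]>-0.045]; 
print(len(b),len(bay),cv2.minAreaRect(np.float32(bay[:,:2])),bay.min(0).round(3),bay.max(0).round(3))
arm=b[(b[:,1]<-.05)]; print('arm',cv2.fitLine(np.float32(arm[arm[:,1]>-.09][:,:2]),cv2.DIST_L2,0,.01,.01).ravel(),arm.mean(0))
t=(P[...,0]>.33)&(P[...,0]<.5)&(P[...,1]<-.04)&(P[...,1]>-.17)&(hsv[...,2]<190)
print('tray',cv2.minAreaRect(np.float32(P[t][:,:2])),np.nanmedian(P[t][:,2]))
for n,z0,z1,x,y in [('bot',.115,.16,.56,.01),('sign',.08,.12,.56,-.12),('bigbot',.1,.25,.36,.1),('red',.06,.25,.5,.1),('yel',.06,.3,.63,-.17),('worktop',-.02,.02,.43,.03)]:
    s=(P[...,2]>z0)&(P[...,2]<z1)&(abs(P[...,0]-x)<.06)&(abs(P[...,1]-y)<.06); q=P[s]
    print(n,len(q),q.mean(0).round(3),q.min(0).round(3),q.max(0).round(3), cv2.minAreaRect(np.float32(q[:,:2]))[2])
print(np.array(camera_model('wrist')['mount']).round(3).tolist(),camera_model('wrist')['K'][0][0],r.get_state()['orientation'])
E
```

```text
1100 779 ((0.5747296810150146, -0.004765596240758896), (0.08379460871219635, 0.10967972129583359), 82.06101989746094) [ 0.519 -0.045  0.001] [0.634 0.043 0.039]
arm [ 0.25959474  0.9657177   0.5654482  -0.06923912] [ 0.56136989 -0.08559981  0.00640828]
tray ((0.41462045907974243, -0.10506126284599304), (0.1296849548816681, 0.16956447064876556), 89.7988052368164) 0.0028552131981469664
bot 131 [0.551 0.014 0.139] [ 0.538 -0.001  0.115] [0.567 0.026 0.148] 9.84659194946289
sign 113 [ 0.573 -0.127  0.102] [ 0.556 -0.177  0.081] [ 0.62  -0.085  0.119] 39.49224853515625
bigbot 458 [0.366 0.103 0.169] [0.338 0.08  0.1  ] [0.387 0.128 0.197] 89.54541778564453
red 210 [0.5   0.117 0.12 ] [0.484 0.101 0.066] [0.518 0.136 0.142] 89.99486541748047
yel 782 [ 0.634 -0.178  0.134] [ 0.57 -0.23  0.06] [ 0.69  -0.144  0.183] 89.98892974853516
worktop 2297 [0.43 0.03 0.  ] [ 0.37  -0.03  -0.006] [0.49  0.09  0.008] 89.79436492919922
[[0.001, -0.955, -0.297, 0.075], [1.0, 0.0, 0.001, 0.002], [-0.001, -0.297, 0.955, -0.072], [0.0, 0.0, 0.0, 1.0]] 318.5222385382547 [-5.74372895e-06  1.13666102e-01  9.93519007e-01  2.72089782e-05]
```

View pics/crop1.png

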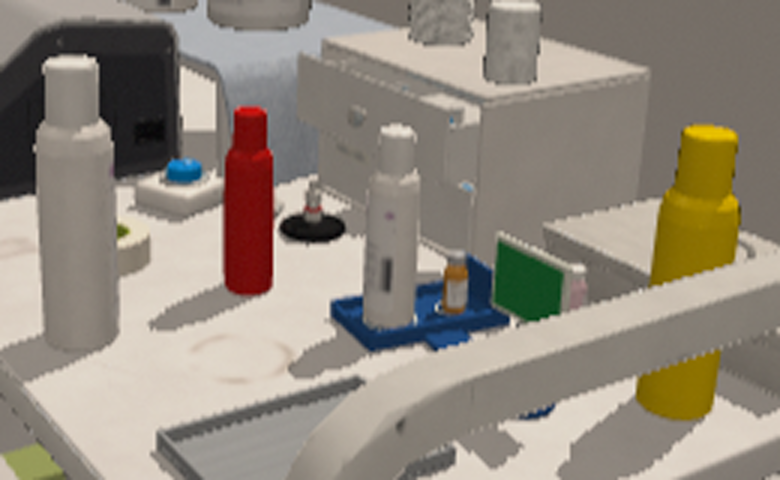

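The crop confirms it: the slim white bottle (390,230) stands in the blue stand with the amber vial (455,285) behind it. The large white, red and yellow bottles are look-alikes, and the ring on the worktop is only a flat stain. Next I move in for a close wrist view.

>>> step_arm --targets '[[[0,0,-0.25],[0,0,0],0],[[0,0,-0.5],[0,0,0],0],[[-0.3,-0.3,-0.5],[0,0,0],0],[[-0.86,-0.89,-0.5],[0,0,0],0],[[-0.86,-0.89,-0.5],[0,0,0],0],[[-0.86,-0.89,-0.5],[0,0,0],0],[[-0.86,-0.89,-0.5],[0,0,0],0]]'

```text
time: 1.65
tcp_pos: [0.2691, 0.3948, 0.4041]
orientation: [0.0, 0.113, 0.994, 0.0]
wrist_force: [0.1, 0.6, 0.5]
finger_gap: 0.999
grasp_force: 0.0
```

>>> step_arm --targets '[[[-0.86,-0.89,0],[0,0,0],0],[[-0.86,-0.89,0],[0,0,0],0],[[-0.86,-0.89,0],[0,0,0],0],[[-0.86,-0.89,0],[0,0,0],0],[[-0.86,-0.89,0],[0,0,0],0],[[-0.86,-0.89,0],[0,0,0],0]]'

```text
time: 2.25
tcp_pos: [0.3983, 0.1802, 0.404]
orientation: [0.001, 0.118, 0.993, -0.001]
wrist_force: [-0.4, 0.5, 0.6]
finger_gap: 0.999
grasp_force: 0.0
```

>>> step_arm --targets '[[[-0.86,-0.89,0.37],[0,0,0],0],[[-0.86,-0.89,0.37],[0,0,0],0],[[-0.86,-0.89,0.37],[0,0,0],0],[[-0.86,-0.89,0.37],[0,0,0],0],[[-0.86,-0.89,0.37],[0,0,0],0],[[-0.86,-0.89,0.37],[0,0,0],0],[[-0.86,-0.89,0.37],[0,0,0],0]]'

```text
time: 2.95
tcp_pos: [0.5233, -0.0283, 0.329]
orientation: [-0.001, 0.115, 0.993, 0.0]
wrist_force: [-0.4, 0.8, -0.1]
finger_gap: 1.0
grasp_force: 0.0
```

```bash
cat >> h.py <<'E'
def plan(p,yaw_y=None):
    "tool-axes shift (units) and wz turn to bring TCP to world p with tool y along yaw_y (mod pi)"
    st=r.get_state(); q=st['orientation']; M=R.from_quat([q[1],q[2],q[3],q[0]]).as_matrix()
    s=M.T@(np.array(p)-st['tcp_pos'])/.2; w=0
    if yaw_y is not None:
        c=np.arctan2(M[1,1],M[0,1]); dz=(yaw_y-c+np.pi/2)%np.pi-np.pi/2; w=-dz/1.5
    print('shift',s.round(3).tolist(),'wz',round(w,3),'tilt',M[:,2].round(3).tolist())
E
python3 - <<'E'
from h import *
im,d,K,T=snap('wrist','pics/w1.png'); P=cloud(d,K,T); np.savez('w1.npz',im=im,P=P)
for l in ['spare_stand','mist_bottle','amber_vial','tray','front_place','back_place','sign_mid']:
    print(l,[(np.round(x['position']).tolist(),round(x['confidence'],2),onplane(x['position'],{'tray':0,'spare_stand':0,'sign_mid':.079}.get(l,.006),K,T).round(4)[:2].tolist()) for x in place_of(l,'wrist')[:3]])
hsv=cv2.cvtColor(im,cv2.COLOR_RGB2HSV)
m=(hsv[...,0]>100)&(hsv[...,0]<125)&(hsv[...,1]>150)&(P[...,0]>0.45)&(P[...,0]<.7)&(P[...,1]>-.2)&(P[...,1]<.1)&(P[...,2]>-.01)&(P[...,2]<.05)
b=P[m]; bay=b[b[:,1]>-0.045]; print('bay',len(bay),cv2.minAreaRect(np.float32(bay[:,:2])))
a=b[(b[:,1]<-.05)&(b[:,1]>-.09)]; print('arm',a.mean(0).round(4),cv2.fitLine(np.float32(a[:,:2]),cv2.DIST_L2,0,.01,.01).ravel())
for n,z0,z1,x,y,rr in [('botcap',.128,.15,.55,.014,.05),('bot',.06,.12,.55,.014,.03),('sign',.06,.12,.55,-.12,.05),('signtop',.099,.12,.55,-.12,.05),('vial',.044,.06,.6,0,.025)]:
    s=(abs(P[...,2]-(z0+z1)/2)<(z1-z0)/2)&(np.hypot(P[...,0]-x,P[...,1]-y)<rr); q=P[s]
    if len(q)>3: print(n,len(q),q.mean(0).round(4),q.min(0).round(3),q.max(0).round(3),cv2.minAreaRect(np.float32(q[:,:2])))
E
```

```text
spare_stand [([349.0, 188.0], 0.66, [0.579, 0.0088])]
mist_bottle [([239.0, 258.0], 0.95, [0.6417, -0.1602]), ([429.0, 111.0], 0.88, [0.5043, 0.1213]), ([350.0, 170.0], 0.61, [0.5541, 0.0148])]
amber_vial [([351.0, 204.0], 0.47, [0.599, 0.007])]
tray []
front_place []
back_place [([350.0, 205.0], 0.83, [0.6012, 0.0057]), ([234.0, 79.0], 0.25, [0.416, -0.0961])]
sign_mid [([244.0, 220.0], 0.58, [0.5638, -0.1138]), ([351.0, 204.0], 0.33, [0.572, 0.0037])]
bay 2480 ((0.574996829032898, -0.003203708678483963), (0.08786296099424362, 0.11044507473707199), 81.94581604003906)
arm [ 0.5657 -0.0699  0.0074] [ 0.24342345  0.9699201   0.56568    -0.06994784]
botcap 762 [0.5513 0.0152 0.1432] [0.541 0.003 0.128] [0.565 0.028 0.148] ((0.5532861948013306, 0.01585560105741024), (0.024106914177536964, 0.023913750424981117), 34.6928825378418)
bot 870 [0.5422 0.0132 0.1006] [ 0.535 -0.002  0.06 ] [0.566 0.033 0.12 ] ((0.5489903688430786, 0.014491715468466282), (0.027588391676545143, 0.03536755591630936), 14.900771141052246)
sign 1043 [ 0.5584 -0.1114  0.0888] [ 0.557 -0.145  0.06 ] [ 0.562 -0.081  0.107] ((0.5596888661384583, -0.11292129009962082), (0.06384935230016708, 0.005282543133944273), 89.88490295410156)
signtop 373 [ 0.5594 -0.1122  0.1036] [ 0.557 -0.145  0.099] [ 0.562 -0.081  0.107] ((0.5597893595695496, -0.1129913404583931), (0.06370965391397476, 0.0050812759436666965), 89.88490295410156)
vial 114 [0.6014 0.0039 0.0507] [ 0.596 -0.003  0.045] [0.609 0.01  0.053] ((0.602029025554657, 0.004234577529132366), (0.013312268070876598, 0.012438230216503143), 76.40526580810547)
```

View pics/w1.png

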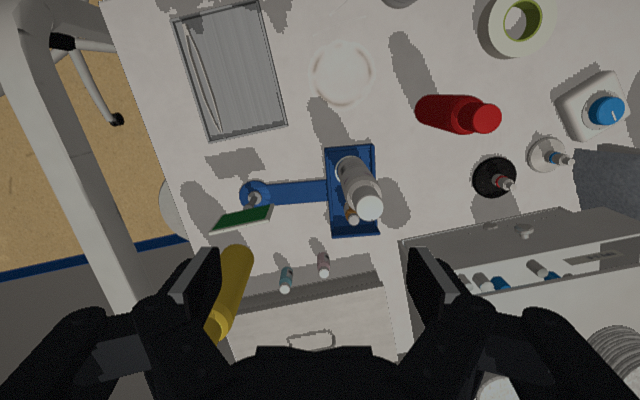

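The wrist view shows the bottle (350,185), the vial behind it (352,215), the sign's green face (243,217) and the tray (230,75) with the tweezers on its left side. I'll refine the stand and tray poses from this cloud.

```bash
python3 - <<'E'
from h import *
Z=np.load('w1.npz'); im,P=Z['im'],Z['P']
hsv=cv2.cvtColor(im,cv2.COLOR_RGB2HSV)
m=(hsv[...,0]>100)&(hsv[...,0]<125)&(hsv[...,1]>150)&(P[...,0]>0.45)&(P[...,0]<.7)&(P[...,1]>-.2)&(P[...,1]<.1)&(P[...,2]>-.01)&(P[...,2]<.05)
b=P[m]; y=-.2
for i in range(6):
    o=np.array([.578,.009]); c,s=np.cos(y),np.sin(y); A=np.array([[c,-s],[s,c]])
    L=(b[:,:2]-o)@A; k=L[:,1]>-.036
    rc=cv2.minAreaRect(np.float32(b[k][:,:2])); a=np.deg2rad(rc[2]); 
    if rc[1][1]>rc[1][0]: a+=np.pi/2
    y=(a+np.pi/2)%np.pi-np.pi/2
    Q=L[k]; print(rc,y, np.percentile(Q,[0.5,99.5],axis=0).round(4).tolist())
# tray walls: height
t=(P[...,2]>.0065)&(P[...,2]<.02)&(P[...,0]>.3)&(P[...,0]<.52)&(P[...,1]<-.03)&(P[...,1]>-.2)&(hsv[...,2]<200)
q=P[t]; print('tray',len(q),cv2.minAreaRect(np.float32(q[:,:2])),q.min(0),q.max(0))
# tray fully via grey pixel outline
g=np.zeros(t.shape,np.uint8); g[5:150,165:295]=1; t2=(g>0)&(hsv[...,2]<165)&(hsv[...,1]<60)&(P[...,1]>-.2)&(P[...,2]>.001); q=P[t2]; print(len(q),cv2.minAreaRect(np.float32(q[:,:2])))
print(r.get_state()['tcp_pos'],r.get_state()['joint_positions'])
E
```

```text
((0.5763816237449646, 0.006582427769899368), (0.06809572130441666, 0.11044507473707199), 81.94581604003906) -0.14057202866263374 [[-0.0567, -0.0356], [0.0537, 0.0328]]
((0.5764296054840088, 0.006921660155057907), (0.06741049140691757, 0.11044507473707199), 81.94581604003906) -0.14057202866263374 [[-0.056, -0.0352], [0.0533, 0.031]]
((0.5764296054840088, 0.006921660155057907), (0.06741049140691757, 0.11044507473707199), 81.94581604003906) -0.14057202866263374 [[-0.056, -0.0352], [0.0533, 0.031]]
((0.5764296054840088, 0.006921660155057907), (0.06741049140691757, 0.11044507473707199), 81.94581604003906) -0.14057202866263374 [[-0.056, -0.0352], [0.0533, 0.031]]
((0.5764296054840088, 0.006921660155057907), (0.06741049140691757, 0.11044507473707199), 81.94581604003906) -0.14057202866263374 [[-0.056, -0.0352], [0.0533, 0.031]]
((0.5764296054840088, 0.006921660155057907), (0.06741049140691757, 0.11044507473707199), 81.94581604003906) -0.14057202866263374 [[-0.056, -0.0352], [0.0533, 0.031]]
tray 2183 ((0.41124194860458374, -0.09758524596691132), (0.1006324291229248, 0.1404949575662613), 89.0859603881836) [ 0.34048164 -0.14819083  0.00650123] [ 0.48186365 -0.04638113  0.015413  ]
15963 ((0.4164102375507355, -0.10658995807170868), (0.16177722811698914, 0.16164888441562653), 76.7612533569336)
[ 0.52300244 -0.02685562  0.33056649] [-1.74819906e-01  8.25711578e-02 -2.03925629e-01  1.28325727e+00
  9.12583712e-05  5.13369112e-02]
```

```bash
python3 - <<'E'
from h import *
plan([.553,.0158,.24],1.43); plan([.553,.0158,.156],1.43)
E
```

```text
shift [-0.098, 0.241, 0.453] wz -0.057 tilt [0.001, -0.0, -1.0]
shift [-0.097, 0.241, 0.873] wz -0.057 tilt [0.001, -0.0, -1.0]
```

>>> step_arm --targets '[[[-0.098,0.241,0],[0,0,-0.057],0],[[-0.098,0.241,0.22],[0,0,-0.057],0],[[-0.098,0.241,0.44],[0,0,-0.057],0],[[-0.098,0.241,0.6],[0,0,-0.057],0],[[-0.098,0.241,0.75],[0,0,-0.057],0],[[-0.098,0.241,0.873],[0,0,-0.057],0],[[-0.098,0.241,0.873],[0,0,-0.057],0],[[-0.098,0.241,0.873],[0,0,-0.057],0]]'

```text
time: 4.15
tcp_pos: [0.5531, 0.015, 0.1557]
orientation: [-0.0, 0.071, 0.997, 0.0]
wrist_force: [-0.1, -0.1, 0.9]
finger_gap: 0.997
grasp_force: 0.0
```

>>> step_arm --targets '[[[0,0,0],[0,0,0],1],[[0,0,0],[0,0,0],1],[[0,0,0],[0,0,0],1],[[0,0,0],[0,0,0],1],[[0,0,0],[0,0,0],1],[[0,0,0],[0,0,0],1],[[0,0,0],[0,0,0],1],[[0,0,0],[0,0,0],1]]'

```text
time: 4.95
tcp_pos: [0.5541, 0.0144, 0.1568]
orientation: [0.001, 0.071, 0.997, -0.0]
wrist_force: [-0.2, -0.8, 6.2]
finger_gap: 0.402
grasp_force: 59.4
```

>>> step_arm --targets '[[[0,0,-0.08],[0,0,0],1],[[0,0,-0.2],[0,0,0],1],[[0,0,-0.22],[0,0,0],1],[[0.1,0,-0.22],[0,0,0],1],[[0.25,0,-0.22],[0,0,0],1],[[0.4,0,-0.22],[0,0,0],1],[[0.52,0,-0.22],[0,0,0],1],[[0.575,0,-0.22],[0,0,0],1],[[0.575,0,-0.22],[0,0,0],1],[[0.575,0,-0.1],[0,0,0],1],[[0.575,0,-0.03],[0,0,0],1],[[0.575,0,0.0],[0,0,0],1],[[0.575,0,0.02],[0,0,0],1],[[0.575,0,0.025],[0,0,0],1],[[0.575,0,0.025],[0,0,0],1]]'

```text
time: 6.45
tcp_pos: [0.4403, 0.0308, 0.1509]
orientation: [0.001, 0.071, 0.997, -0.0]
wrist_force: [-0.2, -0.8, -1.9]
finger_gap: 0.406
grasp_force: 59.9
```

>>> step_arm --targets '[[[0,0,0.005],[0,0,0],1],[[0,0,0.005],[0,0,0],1],[[0,0,0.005],[0,0,0],0.4],[[0,0,0.005],[0,0,0],0.2],[[0,0,0.005],[0,0,0],0],[[0,0,0.005],[0,0,0],0],[[0,0,0.005],[0,0,0],0],[[0,0,-0.2],[0,0,0],0],[[0,0,-0.4],[0,0,0],0],[[0,0,-0.6],[0,0,0],0],[[-0.25,0,-0.7],[0,0,0],0],[[-0.3,0,-0.7],[0,0,0],0],[[-0.4,0,-0.7],[0,0,0],0],[[-0.4,0,-0.7],[0,0,0],0],[[-0.4,0,-0.7],[0,0,0],0]]'

```text
time: 7.95
tcp_pos: [0.5178, 0.0196, 0.2892]
orientation: [-0.001, 0.071, 0.997, 0.0]
wrist_force: [-0.7, -0.5, -1.2]
finger_gap: 1.0
grasp_force: 0.0
```

```bash
cat > look.py <<'E'
from h import *
import sys
im,d,K,T=snap('wrist',sys.argv[1]); P=cloud(d,K,T)
for l in ['amber_vial','front_place','back_place','mist_bottle','tray']:
    print(l,[(np.round(x['position']).tolist(),round(x['confidence'],2),onplane(x['position'],{'tray':0,'mist_bottle':0}.get(l,.006),K,T).round(4)[:2].tolist()) for x in place_of(l,'wrist')[:3]])
for n,z0,z1,x,y,rr in [('vialtop',.047,.06,.6,0.003,.025),('botcap',.132,.16,.44,.03,.05),('sign',.1,.12,.56,-.113,.05)]:
    s=(abs(P[...,2]-(z0+z1)/2)<(z1-z0)/2)&(np.hypot(P[...,0]-x,P[...,1]-y)<rr); q=P[s]
    if len(q)>3: print(n,len(q),q.mean(0).round(4),q.min(0).round(3),q.max(0).round(3),np.round(cv2.minEnclosingCircle(np.float32(q[:,:2]))[0],4),cv2.minAreaRect(np.float32(q[:,:2])))
hsv=cv2.cvtColor(im,cv2.COLOR_RGB2HSV)
m=(hsv[...,0]>100)&(hsv[...,0]<125)&(hsv[...,1]>150)&(abs(P[...,0]-.5765)<.08)&(abs(P[...,1]-.007)<.06)&(P[...,2]<.05)
b=P[m]; o=np.array([.5765,.008]); c,s=np.cos(-.14),np.sin(-.14); L=(b[:,:2]-o)@np.array([[c,-s],[s,c]]); k=L[:,1]>-.036
print('bay',cv2.minAreaRect(np.float32(b[k][:,:2])),np.percentile(L[k],[.5,99.5],axis=0).round(4).tolist())
E
python3 look.py pics/w2.png
```

```text
amber_vial [([312.0, 228.0], 0.61, [0.6005, 0.0075])]
front_place [([311.0, 191.0], 0.87, [0.5534, 0.0132]), ([279.0, 281.0], 0.63, [0.6664, -0.0439]), ([312.0, 85.0], 0.57, [0.4373, 0.0317])]
back_place [([311.0, 227.0], 0.84, [0.5984, 0.007])]
mist_bottle [([310.0, 86.0], 0.76, [0.4379, 0.0298]), ([403.0, 135.0], 0.56, [0.5043, 0.125]), ([310.0, 210.0], 0.22, [0.5786, 0.0081])]
tray [([189.0, 81.0], 0.56, [0.4146, -0.0987]), ([312.0, 87.0], 0.5, [0.4393, 0.0316])]
vialtop 128 [0.6017 0.0042 0.0509] [ 0.596 -0.002  0.047] [0.61  0.01  0.053] [0.6027 0.0042] ((0.6026813387870789, 0.004021083936095238), (0.011942517943680286, 0.013910435140132904), 81.58727264404297)
botcap 1093 [0.4405 0.0319 0.1393] [0.429 0.02  0.137] [0.453 0.044 0.142] [0.4407 0.0319] ((0.44068342447280884, 0.031909022480249405), (0.023448020219802856, 0.02351279743015766), 81.34696960449219)
sign 443 [ 0.5594 -0.113   0.1038] [ 0.557 -0.145  0.1  ] [ 0.563 -0.081  0.107] [ 0.5591 -0.1129] ((0.5597826242446899, -0.11283978819847107), (0.005578240845352411, 0.06379317492246628), 0.9161823987960815)
bay ((0.5761163234710693, 0.006406258791685104), (0.06868951767683029, 0.10999035090208054), 81.88043975830078) [[-0.0548, -0.0348], [0.054, 0.0323]]
```

View pics/w2.png

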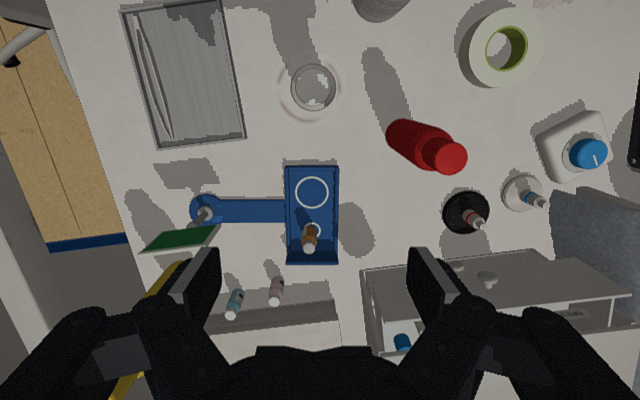

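The bottle stands at (312,87), the front circle shows clear at (311,191), and the vial is upright at (310,235) in the bay. Next is the vial.

```bash
python3 - <<'E'
from h import *
plan([.602,.004,.092],1.43)
E
```

```text
shift [-0.428, -0.018, 0.991] wz -0.001 tilt [-0.001, 0.0, -1.0]
```

>>> step_arm --targets '[[[-0.2,-0.018,0],[0,0,0],0],[[-0.428,-0.018,0.1],[0,0,0],0],[[-0.428,-0.018,0.3],[0,0,0],0],[[-0.428,-0.018,0.5],[0,0,0],0],[[-0.428,-0.018,0.7],[0,0,0],0],[[-0.428,-0.018,0.85],[0,0,0],0],[[-0.428,-0.018,0.95],[0,0,0],0],[[-0.428,-0.018,0.99],[0,0,0],0],[[-0.428,-0.018,0.99],[0,0,0],0],[[-0.428,-0.018,0.99],[0,0,0],0]]'

```text
time: 9.25
tcp_pos: [0.6036, 0.0039, 0.0935]
orientation: [0.001, 0.071, 0.997, -0.0]
wrist_force: [0.7, 0.7, -0.2]
finger_gap: 0.999
grasp_force: 0.0
```

>>> step_arm --targets '[[[0,0,0],[0,0,0],0.5],[[0,0,0],[0,0,0],0.6],[[0,0,0],[0,0,0],0.7],[[0,0,0],[0,0,0],0.8],[[0,0,0],[0,0,0],1],[[0,0,0],[0,0,0],1],[[0,0,0],[0,0,0],1],[[0,0,0],[0,0,0],1]]'

```text
time: 10.05
tcp_pos: [0.6032, 0.0038, 0.0928]
orientation: [0.0, 0.071, 0.997, -0.0]
wrist_force: [-0.1, -0.3, 4.6]
finger_gap: 0.174
grasp_force: 58.7
```

>>> step_arm --targets '[[[0,0,-0.08],[0,0,0],1],[[0,0,-0.25],[0,0,0],1],[[0,0,-0.35],[0,0,0],1],[[0.1,-0.06,-0.35],[0,0,0],1],[[0.3,-0.2,-0.35],[0,0,0],1],[[0.5,-0.33,-0.35],[0,0,0],1],[[0.7,-0.46,-0.35],[0,0,0],1],[[0.85,-0.55,-0.35],[0,0,0],1],[[0.893,-0.576,-0.35],[0,0,0],1],[[0.893,-0.576,-0.35],[0,0,0],1],[[0.893,-0.576,-0.2],[0,0,0],1],[[0.893,-0.576,-0.08],[0,0,0],1],[[0.893,-0.576,-0.02],[0,0,0],1],[[0.893,-0.576,0.0],[0,0,0],1],[[0.893,-0.576,0.01],[0,0,0],1],[[0.893,-0.576,0.01],[0,0,0],1],[[0.893,-0.576,0.01],[0,0,0],1]]'

```text
time: 11.75
tcp_pos: [0.4107, -0.085, 0.091]
orientation: [0.001, 0.071, 0.997, -0.0]
wrist_force: [-0.0, -0.5, -0.1]
finger_gap: 0.179
grasp_force: 58.6
```

```bash
python3 - <<'E'
from h import *
s=r.get_state();print(s['wrist_force'],s['finger_gap'],s['tcp_pos'])
im,d,K,T=snap('wrist'); cv2.imwrite('pics/w3.png',im[60:400,120:520,::-1])
im2,*_=snap('side'); cv2.imwrite('pics/s3.png',cv2.resize(im2[200:330,220:420,::-1],None,fx=3,fy=3))
E
```

```text
[-0.0090709  -0.53655993 -0.07773527] 0.17923502583464254 [ 0.41072659 -0.08498214  0.09103447]
```

View pics/s3.png

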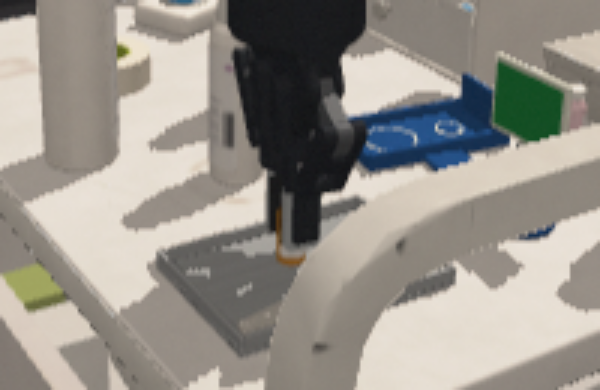

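The vial is held upright just above the tray floor at crop pixel (290,245). I lower it the last millimetre, release and back off upward.

>>> step_arm --targets '[[[0,0,0.005],[0,0,0],1],[[0,0,0.007],[0,0,0],1],[[0,0,0.007],[0,0,0],1],[[0,0,0.007],[0,0,0],0.75],[[0,0,0.007],[0,0,0],0.6],[[0,0,0.007],[0,0,0],0.5],[[0,0,0.007],[0,0,0],0.4],[[0,0,0.007],[0,0,0],0.4],[[0,0,-0.1],[0,0,0],0.4],[[0,0,-0.3],[0,0,0],0.4],[[0,0,-0.5],[0,0,0],0.3],[[0,0,-0.7],[0,0,0],0],[[0,0,-0.9],[0,0,0],0],[[0,0,-1],[0,0,0],0],[[0,0,-1],[0,0,0],0]]'

```text
time: 13.35
tcp_pos: [0.4117, -0.0856, 0.294]
orientation: [0.004, 0.071, 0.997, -0.001]
wrist_force: [-0.2, -0.2, -0.2]
finger_gap: 0.998
grasp_force: 0.0
```

```bash
python3 - <<'E'
from h import *
im,d,K,T=snap('wrist','pics/w4.png'); P=cloud(d,K,T)
for n,z0,z1,x,y,rr in [('vialtop',.042,.056,.411,-.085,.03),('botcap',.132,.16,.44,.03,.05)]:
    s=(abs(P[...,2]-(z0+z1)/2)<(z1-z0)/2)&(np.hypot(P[...,0]-x,P[...,1]-y)<rr); q=P[s]
    if len(q)>3: print(n,len(q),q.mean(0).round(4),q.max(0),np.round(cv2.minEnclosingCircle(np.float32(q[:,:2]))[0],4))
im2,d,K,T=snap('top'); P=cloud(d,K,T)
s=(P[...,2]>.13)&(P[...,2]<.15)&(np.hypot(P[...,0]-.44,P[...,1]-.03)<.04); print(P[s].mean(0) if s.any() else None)
plan([.44,.031,.25],1.43); plan([.44,.031,.151],1.43)
E
```

```text
vialtop 149 [ 0.4097 -0.0831  0.0478] [ 0.41650338 -0.07679443  0.04999177] [ 0.4101 -0.083 ]
botcap 872 [0.439  0.0305 0.1388] [0.45219361 0.04327579 0.14106889] [0.4401 0.0313]
[0.43935708 0.02888607 0.13846519]
shift [-0.068, 0.595, 0.201] wz -0.001 tilt [0.0, -0.0, -1.0]
shift [-0.068, 0.595, 0.696] wz -0.001 tilt [0.0, -0.0, -1.0]
```

View pics/w4.png

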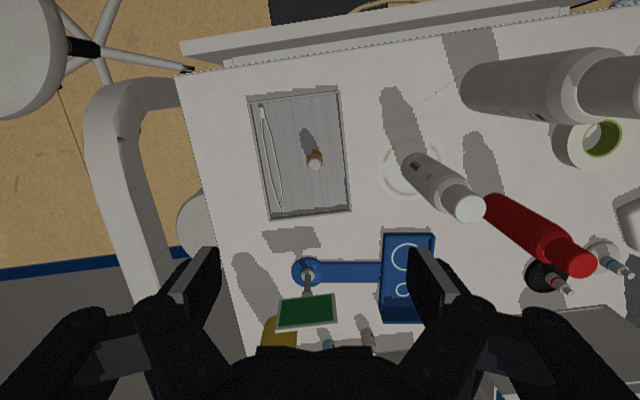

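The vial stands upright in the tray at (315,160), clear of the tweezers, and the bottle is at (430,185). I grip the bottle again.

>>> step_arm --targets '[[[-0.03,0.25,0],[0,0,0],0],[[-0.06,0.45,0],[0,0,0],0],[[-0.068,0.595,0],[0,0,0],0],[[-0.068,0.595,0],[0,0,0],0],[[-0.068,0.595,0.2],[0,0,0],0],[[-0.068,0.595,0.4],[0,0,0],0],[[-0.068,0.595,0.55],[0,0,0],0],[[-0.068,0.595,0.65],[0,0,0],0],[[-0.068,0.595,0.696],[0,0,0],0],[[-0.068,0.595,0.696],[0,0,0],0],[[-0.068,0.595,0.696],[0,0,0],0.4],[[-0.068,0.595,0.696],[0,0,0],0.6],[[-0.068,0.595,0.696],[0,0,0],1],[[-0.068,0.595,0.696],[0,0,0],1],[[-0.068,0.595,0.696],[0,0,0],1],[[-0.068,0.595,0.696],[0,0,0],1],[[-0.068,0.595,0.696],[0,0,0],1]]'

```text
time: 15.15
tcp_pos: [0.441, 0.0309, 0.1524]
orientation: [0.001, 0.071, 0.997, -0.0]
wrist_force: [-0.7, -1.5, 5.7]
finger_gap: 0.404
grasp_force: 59.4
```

```bash
python3 - <<'E'
from h import *
s=r.get_state(); print(s['wrist_force'],s['tcp_pos'])
plan([.553,.012,s['tcp_pos'][2]+.006],1.43)
E
```

```text
[-0.6944157  -1.54621976  5.71509977] [0.44102243 0.0308725  0.15242248]
shift [-0.568, -0.014, -0.029] wz -0.001 tilt [0.002, -0.001, -1.0]
```

>>> step_arm --targets '[[[0,0,-0.08],[0,0,0],1],[[0,0,-0.2],[0,0,0],1],[[0,0,-0.25],[0,0,0],1],[[-0.1,0,-0.25],[0,0,0],1],[[-0.25,-0.005,-0.25],[0,0,0],1],[[-0.4,-0.01,-0.25],[0,0,0],1],[[-0.52,-0.014,-0.25],[0,0,0],1],[[-0.568,-0.014,-0.25],[0,0,0],1],[[-0.568,-0.014,-0.25],[0,0,0],1],[[-0.568,-0.014,-0.25],[0,0,0],1],[[-0.568,-0.014,-0.15],[0,0,0],1],[[-0.568,-0.014,-0.08],[0,0,0],1],[[-0.568,-0.014,-0.045],[0,0,0],1],[[-0.568,-0.014,-0.03],[0,0,0],1],[[-0.568,-0.014,-0.03],[0,0,0],1],[[-0.568,-0.014,-0.03],[0,0,0],1]]'

```text
time: 16.75
tcp_pos: [0.5506, 0.0124, 0.1585]
orientation: [-0.001, 0.071, 0.997, -0.0]
wrist_force: [-5.6, 0.2, 9.8]
finger_gap: 0.403
grasp_force: 61.2
```

```bash
python3 - <<'E'
from h import *
s=r.get_state(); print(s['wrist_force'],s['torque'],s['tcp_pos'])
im2,*_=snap('side'); a=cv2.resize(im2[170:270,310:410,::-1],None,fx=4,fy=4)
w,*_=snap('wrist'); b=cv2.resize(w[100:260,240:400,::-1],(400,400)); cv2.imwrite('pics/c5.png',np.hstack([a,b]))
E
```

```text
[-5.64709851  0.16301999  9.76334931] [0.10493367 1.3624211  0.01233446] [0.55057198 0.01240667 0.15853246]
```

View pics/c5.png

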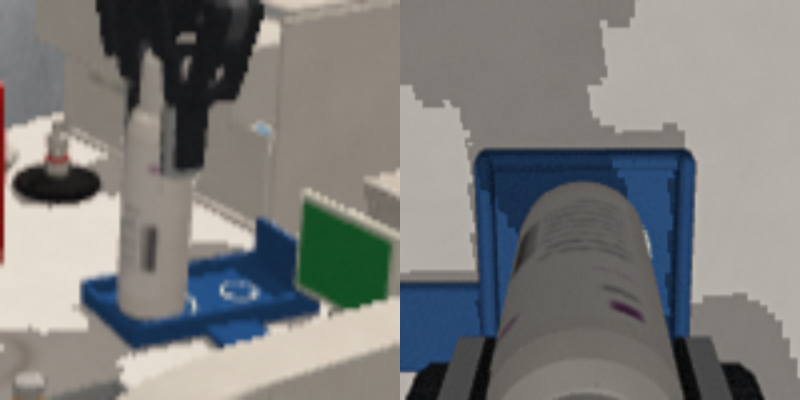

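```bash
cat > tilt.py <<'E'
from h import *
im,d,K,T=snap('wrist'); P=cloud(d,K,T)
L=(P[...,:2]-[.5527,.0118])@np.array([[np.cos(-.14),-np.sin(-.14)],[np.sin(-.14),np.cos(-.14)]])
for z in np.arange(.02,.12,.01):
    s=(abs(P[...,2]-z)<.004)&(abs(L[...,0])<.045)&(abs(L[...,1])<.0245); q=L[s]
    s2=s&(im.astype(int).max(-1)-im.astype(int).min(-1)<40); q=L[s2]
    if len(q)>8:
        A=np.c_[2*q,np.ones(len(q))]; 
        c=np.linalg.lstsq(A,(q**2).sum(1),rcond=None)[0]; print(round(z,3),len(q),c[:2].round(4),round(np.sqrt(c[2]+c[0]**2+c[1]**2),4),'front x',np.percentile(q[:,0],5).round(4))
E
python3 tilt.py
```

```text
0.02 109 [-0.0057  0.0007] 0.0174 front x -0.0227
0.03 162 [-0.0049  0.0015] 0.0178 front x -0.0227
0.04 187 [-0.0046  0.0015] 0.0179 front x -0.0225
0.05 217 [-0.0045  0.0016] 0.0179 front x -0.0223
0.06 262 [-0.0043  0.0016] 0.0179 front x -0.0222
0.07 294 [-0.004   0.0017] 0.0179 front x -0.022
0.08 363 [-0.0039  0.0018] 0.0179 front x -0.0218
0.09 475 [-0.0007  0.0019] 0.0207 front x -0.0216
0.1 879 [0.0032 0.0013] 0.0242 front x -0.0213
0.11 1554 [-0.0013  0.0013] 0.0193 front x -0.02
```

The tilt is only about 0.02 rad and the base sits about 5 mm forward of centre, well within tolerance. I unload by about 1 mm, then release.

>>> step_arm --targets '[[[0,0,-0.006],[0,0,0],1],[[0,0,-0.006],[0,0,0],1],[[0,0,-0.006],[0,0,0],0.55],[[0,0,-0.006],[0,0,0],0.45],[[0,0,-0.006],[0,0,0],0.3],[[0,0,-0.006],[0,0,0],0.1],[[0,0,-0.006],[0,0,0],0],[[0,0,-0.006],[0,0,0],0],[[0,0,-0.2],[0,0,0],0],[[0,0,-0.4],[0,0,0],0],[[0,0,-0.6],[0,0,0],0],[[0.1,0,-0.7],[0,0,0],0],[[0.2,0,-0.7],[0,0,0],0],[[0.2,0,-0.7],[0,0,0],0]]'

```text
time: 18.3
tcp_pos: [0.5109, 0.0182, 0.2981]
orientation: [0.0, 0.071, 0.997, 0.0]
wrist_force: [-0.1, 0.3, -0.4]
finger_gap: 1.0
grasp_force: 0.0
```

```bash
python3 tilt.py; python3 - <<'E'
from h import *
im,d,K,T=snap('wrist'); P=cloud(d,K,T)
for n,z0,z1,x,y,rr in [('cap',.135,.16,.553,.012,.04),('sign',.09,.12,.56,-.113,.05)]:
    s=(abs(P[...,2]-(z0+z1)/2)<(z1-z0)/2)&(np.hypot(P[...,0]-x,P[...,1]-y)<rr); q=P[s]
    if len(q)>3: print(n,len(q),q.mean(0).round(4),q.min(0),q.max(0),np.round(cv2.minEnclosingCircle(np.float32(q[:,:2]))[0],4),cv2.minAreaRect(np.float32(q[:,:2])))
s=r.get_state();print(s['joint_positions'])
plan([.5595,-.113,.22],0); plan([.5595,-.113,.145],0)
E
```

```text
0.02 39 [-0.002   0.0013] 0.018 front x -0.0201
0.03 52 [-0.0023  0.0014] 0.0179 front x -0.0203
0.04 65 [-0.0022  0.0013] 0.0179 front x -0.0202
0.05 72 [-0.0023  0.0013] 0.0179 front x -0.0201
0.06 74 [-0.0021  0.0013] 0.018 front x -0.0202
0.07 80 [-0.0024  0.0013] 0.0178 front x -0.0201
0.08 86 [-0.0023  0.0013] 0.0179 front x -0.0202
0.09 99 [-0.0021  0.0013] 0.018 front x -0.02
0.1 133 [-0.0021  0.0013] 0.0178 front x -0.02
0.11 263 [-0.0022  0.0014] 0.0165 front x -0.0189
cap 823 [0.549  0.0137 0.1442] [0.53851329 0.00129775 0.13504383] [0.56316241 0.02544682 0.14743816] [0.5509 0.0132] ((0.550543487071991, 0.013512743636965752), (0.023894798010587692, 0.023637089878320694), 53.38719177246094)
sign 677 [ 0.5587 -0.1132  0.1   ] [ 0.55707473 -0.14507555  0.09000304] [ 0.56244274 -0.08103903  0.10696546] [ 0.5597 -0.1131] ((0.559770405292511, -0.11305692791938782), (0.005278344731777906, 0.0640326738357544), 0.24109302461147308)
[-9.12513043e-02  8.11799632e-02 -2.76897045e-01  1.21211710e+00
 -2.95666984e-05  5.09777941e-02]
shift [-0.325, -0.614, 0.385] wz 0.952 tilt [0.001, -0.0, -1.0]
shift [-0.325, -0.614, 0.76] wz 0.952 tilt [0.001, -0.0, -1.0]
```

The bottle stands upright about 2 mm from the front place. Now the sign: straddle the plate, close loosely and turn it anticlockwise by about 3 rad (start ≈ +0.14).

>>> step_arm --targets '[[[-0.1,-0.2,0],[0,0,0.1],0.3],[[-0.2,-0.4,0],[0,0,0.2],0.6],[[-0.325,-0.614,0],[0,0,0.3],0.6],[[-0.325,-0.614,0.1],[0,0,0.4],0.6],[[-0.325,-0.614,0.2],[0,0,0.5],0.6],[[-0.325,-0.614,0.3],[0,0,0.6],0.6],[[-0.325,-0.614,0.3],[0,0,0.7],0.6],[[-0.325,-0.614,0.3],[0,0,0.8],0.6],[[-0.325,-0.614,0.3],[0,0,0.9],0.6],[[-0.325,-0.614,0.3],[0,0,0.952],0.6],[[-0.325,-0.614,0.3],[0,0,0.952],0.6],[[-0.325,-0.614,0.3],[0,0,0.952],0.6],[[-0.325,-0.614,0.3],[0,0,0.952],0.6]]'

```text
time: 19.7
tcp_pos: [0.5596, -0.113, 0.2367]
orientation: [-0.0, 0.707, 0.708, -0.0]
wrist_force: [-0.7, -0.1, 0.5]
finger_gap: 0.402
grasp_force: 0.0
```

```bash
python3 - <<'E'
from h import *
s=r.get_state();print(s['joint_positions'],s['tcp_pos'],s['finger_gap'])
plan([.5597,-.113,.148],0)
E
```

```text
[-3.12527930e-01  2.25719434e-01 -2.38509020e-01  1.10710437e+00
 -2.12033990e-06  1.25668657e+00] [ 0.55955401 -0.11301848  0.2366597 ] 0.4023962724682818
shift [0.0, 0.001, 0.443] wz 0.001 tilt [-0.001, 0.0, -1.0]
```

>>> step_arm --targets '[[[0,0,0.15],[0,0,0],0.6],[[0,0,0.3],[0,0,0],0.6],[[0,0,0.4],[0,0,0],0.6],[[0,0,0.443],[0,0,0],0.6],[[0,0,0.443],[0,0,0],0.6],[[0,0,0.443],[0,0,0],0.8],[[0,0,0.443],[0,0,0],0.93],[[0,0,0.443],[0,0,0],0.93],[[0,0,0.443],[0,0,0],0.93],[[0,0,0.443],[0,0,0],0.93]]'

```text
time: 20.7
tcp_pos: [0.5597, -0.113, 0.149]
orientation: [0.0, 0.707, 0.707, 0.0]
wrist_force: [0.1, 0.2, 0.1]
finger_gap: 0.067
grasp_force: 0.0
```

>>> step_arm --targets '[[[0,0,0],[0,0,-0.08],0.93],[[0,0,0],[0,0,-0.16],0.93],[[0,0,0],[0,0,-0.24],0.93],[[0,0,0],[0,0,-0.32],0.93],[[0,0,0],[0,0,-0.4],0.93],[[0,0,0],[0,0,-0.48],0.93],[[0,0,0],[0,0,-0.56],0.93],[[0,0,0],[0,0,-0.64],0.93],[[0,0,0],[0,0,-0.72],0.93],[[0,0,0],[0,0,-0.8],0.93],[[0,0,0],[0,0,-0.88],0.93],[[0,0,0],[0,0,-0.96],0.93],[[0,0,0],[0,0,-1],0.93],[[0,0,0],[0,0,-1],0.93]]'

```text
time: 22.1
tcp_pos: [0.5587, -0.1137, 0.1485]
orientation: [-0.001, 0.036, 0.999, -0.001]
wrist_force: [-2.4, -3.8, 0.9]
finger_gap: 0.073
grasp_force: 1.8
```

>>> step_arm --targets '[[[0,0,0],[0,0,-0.08],0.93],[[0,0,0],[0,0,-0.16],0.93],[[0,0,0],[0,0,-0.24],0.93],[[0,0,0],[0,0,-0.32],0.93],[[0,0,0],[0,0,-0.4],0.93],[[0,0,0],[0,0,-0.48],0.93],[[0,0,0],[0,0,-0.56],0.93],[[0,0,0],[0,0,-0.64],0.93],[[0,0,0],[0,0,-0.72],0.93],[[0,0,0],[0,0,-0.8],0.93],[[0,0,0],[0,0,-0.88],0.93],[[0,0,0],[0,0,-0.96],0.93],[[0,0,0],[0,0,-1],0.93],[[0,0,0],[0,0,-1],0.93]]'

```text
time: 23.5
tcp_pos: [0.56, -0.113, 0.1489]
orientation: [0.001, -0.655, 0.756, -0.0]
wrist_force: [1.6, -0.8, -0.4]
finger_gap: 0.066
grasp_force: 0.4
```

```bash
python3 - <<'E'
from h import *
s=r.get_state();print(s['joint_positions'].round(3) if hasattr(s['joint_positions'],'round') else s['joint_positions'],s['wrist_force'],s['torque'])
q=s['orientation'];M=R.from_quat([q[1],q[2],q[3],q[0]]).as_matrix();print(M[:,1].round(3))
E
```

```text
[-3.120e-01  3.080e-01 -3.350e-01  9.260e-01  1.000e-03 -1.741e+00] [ 1.5606437  -0.78779867 -0.36190188] [-0.09411652 -0.11017497 -0.07167214]
[-0.99   0.142 -0.002]
```

>>> step_arm --targets '[[[0,0,0],[0,0,0],0.8],[[0,0,0],[0,0,0],0.6],[[0,0,0],[0,0,0],0.5],[[0,0,0],[0,0,0],0.5],[[0,0,-0.2],[0,0,0],0.5],[[0,0,-0.4],[0,0,0],0.5],[[0,0,-0.6],[0,0,0],0.5],[[0,0,-0.8],[0,0,0],0.5],[[0,0,-1],[0,0,0],0.5],[[0,0,-1],[0,0,0],0.5],[[0,0,-1],[0,0,0],0.5]]'

```text
time: 24.6
tcp_pos: [0.56, -0.1131, 0.3499]
orientation: [0.001, -0.655, 0.755, -0.001]
wrist_force: [-0.9, 0.5, -0.7]
finger_gap: 0.498
grasp_force: 0.0
```

```bash
python3 - <<'E'
from h import *
im,d,K,T=snap('side','pics/s6.png')
im,d,K,T=snap('wrist'); P=cloud(d,K,T)
s=(P[...,2]>.09)&(P[...,2]<.12)&(np.hypot(P[...,0]-.56,P[...,1]+.113)<.05); print(s.sum(),cv2.minAreaRect(np.float32(P[s][:,:2])))
s=(P[...,2]>.135)&(P[...,2]<.16)&(np.hypot(P[...,0]-.55,P[...,1]-.0132)<.04); print(s.sum(),P[s].mean(0) if s.any() else '')
E
```

```text
332 ((0.5605407357215881, -0.11364646255970001), (0.0637902244925499, 0.0056060440838336945), 76.87511444091797)
514 [0.55129986 0.01004405 0.14410689]
```

View pics/s6.png

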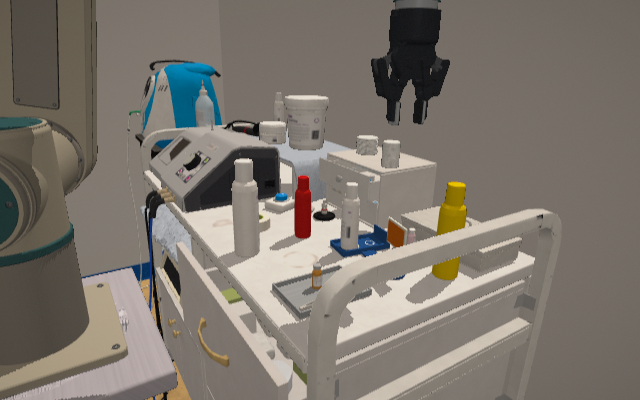

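The side view shows the orange face to the front (397,232), the bottle upright in the bay (350,225) and the vial upright in the tray (317,275). The sign measures about 3.05 rad, so I hand in.

```bash
python3 -c "
from plant import r
print(r.finish_job())"
```

```text
the job is handed in; nothing more can be done
None
```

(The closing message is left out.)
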